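# Feel out the empty wells of a flap box and load two trackballs

### The arm

A 6-joint arm with a two-finger parallel gripper is mounted at the origin on the work surface. World frame = base frame: x ahead of the robot, y to its left, z up, the work surface at z = 0. Lengths are in m, angles in rad, forces in N, time in s.
With the tool pointing down it reaches from about 0.375 to 0.825 m from the base axis. Payload 5.5 kg.
Tool frame: the origin (TCP) lies at the very end of the fingers, on their centre line; the grasp point (between the pads) lies 19 mm behind it (arm.tcp_to_grasp is the distance from the TCP to the grasp point, in m); x points along the fingers, y is the direction in which the jaws open and shut, and the axes are right-handed (so a half turn about x gives the same grasp; the last joint's range is limited). The gripper opens to 85 mm and grips with 20 to 120 N. Pads are 22 mm wide; open, the fingers measure 114 mm over their backs; the gripper's body (76 mm by 85 mm) begins 54 mm behind the grasp point. The pads swing forward as they close: fully open they stand 13 mm farther back than shut.
Start: joints at [-1.22, 0.314, -0.047, 1.21, 0, 1.571], TCP at [0.206, -0.563, 0.231] pointing down, gripper open.
Joint ranges: [-2.67, 2.67], [-0.69, 1.73], [-1.03, 1.25], [-2.08, 2.16], [-1.42, 1.45], [-3.14, 3.14]. Speed limits (rad/s): [2.39, 2.39, 3.01, 3.14, 3.14, 3.14].

### API

Orientations are given as a 3x3 rotation matrix whose columns are the frame's x, y, z axes.
In Python, from cell import arm gives the robot as it stands.
- The arm moves only by the tool send_rows, never from a script. Its argument "series" is one flat list of numbers, 4 for each row, row after row: the shift along the tool's x, y, z in mm, then the turn about the tool's x in rad. A call has 1 to 20 rows; each row shifts and turns the commanded pose from where the row before left it, along the tool's axes as they then stand; what a row does not reach is not made up. A row lasts 1/12 s, in which the tool goes at most 41.7 mm and 7.16 degrees, less where a joint would pass 70% of its speed; a pose out of reach is approached as far as the arm can. A call with a gripper value outside its range is refused whole. "gripper" is the opening, from -1 (shut) to 1 (fully open), set as the call begins (left out, the last holds). The fingers move at their own pace and stop on an object; "newtons" is the grip in N (left out, the last holds). Time passes only in rows, so rows that do not move let the fingers close. It gives the time, the measured TCP pose, the force and the opening at its end, in the units of the state.
- arm.get_state(): the state, without advancing time (a new reading comes with each control period).
- arm.snapshot(name): name is "scene" or "top" or "wrist"; returns a dict with "color" (480x640x3 uint8, red, green, blue), "vertical_fov" (degrees; the focal length in pixels is half the picture's height over the tangent of half this angle, whatever the lens; pixels are square), "cx", "cy" (the principal point, pixels), "k1" (the pictures are not rectified: a ray, as slopes to the right and down, at radius r is drawn at 1 + k1 r^2 times it, then the intrinsics apply), "camera_from_world" (4x4, takes a point from world to camera coordinates); the wrist camera has in their place "mount" (4x4, takes a point from camera to tool coordinates, whose origin is the TCP and whose axes are the tool frame's). Camera axes: x right, y up, looking along -z (the intrinsics and any distortion apply to the point x, -y, -z); pixel columns grow to the right and rows downward; lengths in m; the calibration is good to about 2 mm. A picture is of the moment at which its call begins: read the wrist's pose just before it. There is no depth.
- arm.job_done(): hands the job in, once; it reports no verdict.
Trained networks look in the newest picture that a camera, given by its name, has taken for a name from the list of things; names that differ only in an ending like _2 or _b are one class to them, and where a whole thing is asked for, a point or a joint stands for the part that bears it (a point fixed in the world has none). Each returns a list of dicts, best first, with "conf" (0 to 1); they miss things now and then, are a little off and sometimes report something else, mostly with a low value. They report only what shows in the picture. A call takes as long as a camera call. They do not tell look-alikes from the thing itself.
- arm.recognise(camera, thing): "bbox" ([centre column, centre row, width, height] in pixels, round what is visible of it).
- arm.pinpoint(camera, thing): "location" ([column, row] in pixels: a listed point, or the origin of a listed thing).
The state is a dict: "time_s": time; "joint_pos": joint angles; "qvel": joint speeds; "joint_torque": joint torques, N m; "tcp_pos": TCP position; "eef_rot": TCP orientation; "contact_force": force on the tool from outside, world axes, zero at the start; "ft_torque": the same for the moment, N m; "grip_width": finger opening in m.
Only numpy, scipy, OpenCV 4.12 (cv2) and the standard library are available. Lean on these libraries where they do the work, as an engineer would, in place of code of your own. Each camera call takes 0.05 s, during which the arm holds its last target. There are 200 camera calls.

### The job

Put the two spare trackballs away in the flap box: two of its six wells are empty, but the flaps hide which. Before you take up either ball, feel down through the flaps with the fingers to look for an empty well; then load one ball into each empty well, down on the bottom with the flaps closed over it. Be gentle with the box, do not drop a ball, and leave the bottle, the spool and the screwdriver where they are.

Things in the scene. Friction and masses are not known exactly. Their poses are not given: they have to be found in the camera images.
- flapbox: White plastic box fixed to the bench, left or right of the middle, 116 (x) x 172 (y) x 67 mm high, with 2 x 3 square wells, 52 mm wide inside, 56 mm apart centre to centre, walls 4 mm, grey flaps in the mouths. Origin: centre of its underside. Exactly four wells hold one hidden ball each, like the loose balls; two are empty; which ones changes.
- well0 (a point): Middle of the mouth of a well, at rim height (67 mm above the bench); x -28, y -56 mm in the box's frame. Each well is shut by two thin slippery flaps hinged on its -x and +x walls, free edges meeting over its middle 65 mm above the bench. A light spring shuts them; a fingertip swings them down with 1 to 3 N and they shut again behind it.
- well1 (a point): Middle of the mouth of a well, at rim height (67 mm above the bench); x -28, y +0 mm in the box's frame. The flaps carry a ball set gently on the middle (they sag up to 10 mm under it, and ribs keep it from rolling off); a push of a few N on top of it sends it through.
- well2 (a point): Middle of the mouth of a well, at rim height (67 mm above the bench); x -28, y +56 mm in the box's frame. In a full well the stored ball's top is 44 mm above the bench (21 mm below the flaps).
- well3 (a point): Middle of the mouth of a well, at rim height (67 mm above the bench); x +28, y -56 mm in the box's frame. In an empty well nothing is met down to a seat 9 mm above the bench.
- well4 (a point): Middle of the mouth of a well, at rim height (67 mm above the bench); x +28, y +0 mm in the box's frame. A ball home on the seat has its centre 25 mm above the bench and the flaps close over it.
- well5 (a point): Middle of the mouth of a well, at rim height (67 mm above the bench); x +28, y +56 mm in the box's frame. 
- ball0_center (a point): Centre of a loose hard white plastic ball (nearer the robot at the start), 38 mm across, about 45 g; starts on a small square rubber rest in an aluminium channel, its centre 31 mm above the bench. Its axes mean nothing.
- ball0: The same ball as ball0_center (origin at its centre).
- rest0 (a point): Place of ball0's centre at the start, in a U-shaped aluminium channel fixed to the bench, 90 mm long along this point's x, 60 mm wide inside (y), walls 2 mm thick, 45 mm high, ends open. The ball lies on a square rubber rest, 28 mm wide, top 15 mm up. Fingers fit only before and behind the ball along the channel (closing along x).
- ball1_center (a point): Centre of a loose hard white plastic ball (farther from the robot at the start), 38 mm across, about 45 g; starts on a small square rubber rest in an aluminium channel, its centre 31 mm above the bench. Its axes mean nothing.
- ball1: The same ball as ball1_center (origin at its centre).
- rest1 (a point): Place of ball1's centre at the start, in a U-shaped aluminium channel fixed to the bench, 90 mm long along this point's x, 60 mm wide inside (y), walls 2 mm thick, 45 mm high, ends open. The ball lies on a square rubber rest, 28 mm wide, top 15 mm up. Fingers fit only before and behind the ball along the channel (closing along x).
- chassis: Open aluminium tray with a green circuit board and terminal blocks, 130 x 170 x 32 mm high (blocks up to 37 mm), fixed, a bystander. Origin: centre of its underside.
- bottle_mid (a point): Half-way up a standing plastic bottle, 36 mm across, 110 mm tall, loose, between the two channels; a bystander.
- spool_mid (a point): Half-way up a standing grey spool of copper wire, 48 mm across, 42 mm tall, loose, behind the box (on its +x side); a bystander.
- screwdriver_grip (a point): Handle of a 150 mm screwdriver lying beyond the chassis, loose; a bystander.
There are look-alikes about, which are no part of the job. Leave any purple or red look-alike of the ball1 alone.

How it is judged:
On the way:
1. before either ball has been taken up, the fingertips feel down through the flaps of a well (x of the grasp point in the frame of flapbox between -0.056 and 0.056 m and y of the grasp point in the frame of flapbox between -0.084 and 0.084 m and z of the grasp point in the frame of flapbox below 0.078 m and distance of each of ball0_center, ball1_center from where it was at the start of the episode below 0.02 m), for 0.05 s.
At the end, for the whole second after the job is handed in: Both balls lie at rest (under 0.03 m/s) in wells of the box, each on a well's bottom: centre 15 to 31 mm above the box's underside, under the flaps; bottle, spool and screwdriver are within 20 mm of where they started (x of ball0_center in the frame of flapbox between -0.056 and 0.056 m and y of ball0_center in the frame of flapbox between -0.084 and 0.084 m and z of ball0_center in the frame of flapbox between 0.015 and 0.031 m and linear speed of each of ball0, ball1 below 0.03 m/s and x of ball1_center in the frame of flapbox between -0.056 and 0.056 m and y of ball1_center in the frame of flapbox between -0.084 and 0.084 m and z of ball1_center in the frame of flapbox between 0.015 and 0.031 m and distance of each of bottle_mid, spool_mid, screwdriver_grip from where it was at the start of the episode below 0.02 m); the robot touches nothing.
It fails at once if the box, its flaps or what is in it is pressed or struck with more than 60 N (contact force between anything else and flapbox above 60 N).
It fails at once if a ball is dropped (over 0.75 m/s, as after a free fall of 30 mm, while no finger touches it) (linear speed of ball0 above 0.75 m/s and contact force between the fingers and ball0 below 0.05 N).
It fails at once if a ball is dropped (over 0.75 m/s, as after a free fall of 30 mm, while no finger touches it) (linear speed of ball1 above 0.75 m/s and contact force between the fingers and ball1 below 0.05 N).
It fails at once if the bottle, the spool or the screwdriver is shifted or knocked over (more than 20 mm) (distance of any of bottle_mid, spool_mid, screwdriver_grip from where it was at the start of the episode above 0.02 m).
It also fails if it takes over 72 s, if anything falls off the work surface, if the arm or the gripper's body presses on something with over 40 N, if the wrist force passes 120 N, or if a joint passes its speed limit or range.

## Working session

There is one attempt and no reset: what is moved stays moved. The work goes in short steps, Python scripts to look and compute and a tool call to move; the robot and the scene stay as the last step left them, time stands still between calls to the robot, and variables do not carry over. Pictures are saved under pics/ and viewed, about 8 in all and at most 12, crops included, and the job is handed in when it is done.

Besides the shell and the picture viewer there is one more tool, called after "Call:" in YAML: its name, and indented under it one key for each argument. send_rows: Moves the arm, as the interface text tells. Its arguments: {"type":"object","properties":{"series":{"type":"array"},"gripper":{"type":"number"},"newtons":{"type":"number"}},"required":["series"]}

```bash
mkdir -p pics && ls
cat > h.py <<'E'
import numpy as np, cv2
from cell import arm
def K(s):
    f=240/np.tan(np.radians(s["vertical_fov"])/2); return f,s["cx"],s["cy"],s["k1"]
def ray(s,uv,st=None):
    f,cx,cy,k1=K(s); d=np.array([(uv[0]-cx)/f,(uv[1]-cy)/f]); u=d.copy()
    for _ in range(20): u=d/(1+k1*(u@u))
    v=np.array([u[0],-u[1],-1.])
    if "camera_from_world" in s: M=np.linalg.inv(s["camera_from_world"])
    else:
        T=np.eye(4);T[:3,:3]=st["eef_rot"];T[:3,3]=st["tcp_pos"];M=T@np.array(s["mount"])
    return M[:3,3],M[:3,:3]@v
def atz(s,uv,z,st=None):
    o,d=ray(s,uv,st); return o+d*(z-o[2])/d[2]
def proj(s,p,st=None):
    f,cx,cy,k1=K(s)
    if "camera_from_world" in s: C=np.array(s["camera_from_world"])
    else:
        T=np.eye(4);T[:3,:3]=st["eef_rot"];T[:3,3]=st["tcp_pos"];C=np.linalg.inv(T@np.array(s["mount"]))
    q=C[:3,:3]@np.array(p)+C[:3,3]; u=np.array([q[0],-q[1]])/-q[2]; u=u*(1+k1*(u@u)); return u*f+[cx,cy]
def save(s,n): cv2.imwrite("pics/"+n,np.ascontiguousarray(s["color"][:,:,::-1]))
E
python3 - <<'E'
from h import *
zs=dict(flapbox=0,well0=.067,well1=.067,well2=.067,well3=.067,well4=.067,well5=.067,ball0_center=.031,rest0=.031,ball1_center=.031,rest1=.031,chassis=0,bottle_mid=.055,spool_mid=.021,screwdriver_grip=.012)
for c in ["top","scene"]:
    s=arm.snapshot(c); save(s,c+"1.png")
    print(c,np.linalg.inv(s["camera_from_world"])[:3,3].round(3))
    for n,z in zs.items():
        for r in arm.pinpoint(c,n)[:4]: print(n,round(r["conf"],2),np.round(r["location"]),atz(s,r["location"],z).round(4)[:2])
st=arm.get_state();print(st["eef_rot"].round(3),st["grip_width"],st["time_s"],arm.tcp_to_grasp)
E
```

```text
pics
top [ 0.39  -0.028  1.207]
flapbox 0.79 [428. 299.] [ 0.5173 -0.2141]
well0 0.86 [440. 278.] [ 0.5489 -0.2285]
well0 0.83 [467. 292.] [ 0.5206 -0.2799]
well0 0.79 [404. 295.] [ 0.5186 -0.1595]
well0 0.74 [460. 315.] [ 0.4776 -0.2622]
well1 0.86 [440. 278.] [ 0.5489 -0.2285]
well1 0.83 [467. 292.] [ 0.5206 -0.2799]
well1 0.79 [404. 295.] [ 0.5186 -0.1595]
well1 0.74 [460. 315.] [ 0.4776 -0.2622]
well2 0.86 [440. 278.] [ 0.5489 -0.2285]
well2 0.83 [467. 292.] [ 0.5206 -0.2799]
well2 0.79 [404. 295.] [ 0.5186 -0.1595]
well2 0.74 [460. 315.] [ 0.4776 -0.2622]
well3 0.86 [440. 278.] [ 0.5489 -0.2285]
well3 0.83 [467. 292.] [ 0.5206 -0.2799]
well3 0.79 [404. 295.] [ 0.5186 -0.1595]
well3 0.74 [460. 315.] [ 0.4776 -0.2622]
well4 0.86 [440. 278.] [ 0.5489 -0.2285]
well4 0.83 [467. 292.] [ 0.5206 -0.2799]
well4 0.79 [404. 295.] [ 0.5186 -0.1595]
well4 0.74 [460. 315.] [ 0.4776 -0.2622]
well5 0.86 [440. 278.] [ 0.5489 -0.2285]
well5 0.83 [467. 292.] [ 0.5206 -0.2799]
well5 0.79 [404. 295.] [ 0.5186 -0.1595]
well5 0.74 [460. 315.] [ 0.4776 -0.2622]
ball0_center 0.69 [311. 328.] [0.4644 0.0
[... 1730 characters left out ...]
ter 0.69 [340. 234.] [0.4633 0.0199]
rest0 0.97 [310. 304.] [ 0.6717 -0.0303]
rest0 0.93 [342. 235.] [0.4666 0.025 ]
rest0 0.16 [457. 278.] [0.5937 0.226 ]
ball1_center 0.86 [289. 354.] [ 0.7859 -0.0549]
ball1_center 0.81 [311. 304.] [ 0.6729 -0.0286]
ball1_center 0.73 [378. 318.] [0.7022 0.0808]
ball1_center 0.55 [239. 335.] [ 0.7488 -0.1353]
rest1 0.97 [310. 304.] [ 0.6717 -0.0303]
rest1 0.93 [342. 235.] [0.4666 0.025 ]
rest1 0.16 [457. 278.] [0.5937 0.226 ]
chassis 0.92 [456. 276.] [0.5486 0.2374]
bottle_mid 0.83 [316. 256.] [ 0.5725 -0.0239]
spool_mid 0.59 [165. 286.] [ 0.6254 -0.2861]
[[-0.     0.344 -0.939]
 [ 0.    -0.939 -0.344]
 [-1.    -0.     0.   ]] 0.08538782333625626 1.6 0.0187
```

Run:
```python
import cv2
a=cv2.imread("pics/top1.png")[130:380,160:520]
cv2.imwrite("pics/top1c.png",cv2.resize(a,None,fx=2.2,fy=2.2,interpolation=cv2.INTER_CUBIC))
```

```text
(no output)
```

View pics/top1c.png

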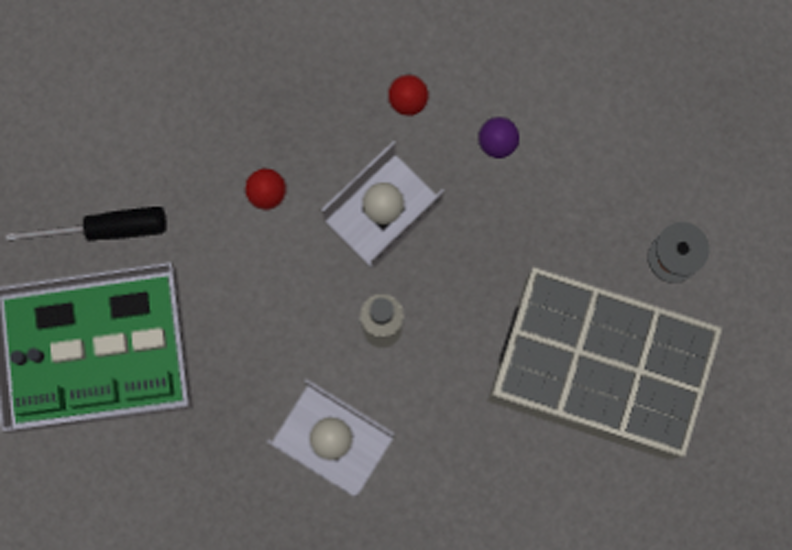

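View pics/scene1.png

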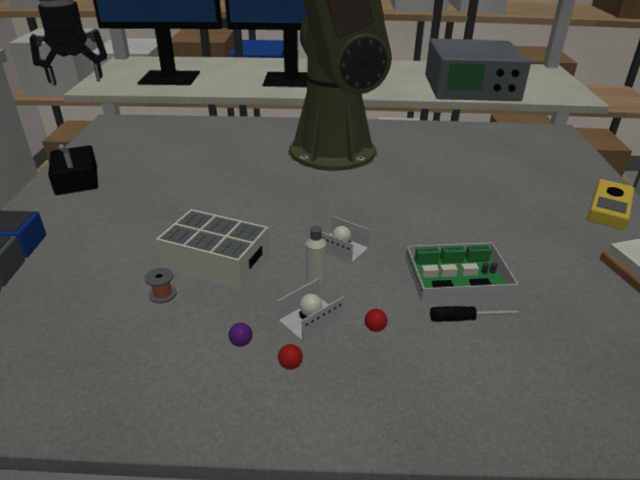

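Top view: white balls at crop (330,438) = full (310,329), which is ball0, and (383,203) = full (334,222), which is ball1. Both sit in channels. The red balls (crop 408,95 and 265,188) and the purple one (498,137) lie loose, so they are the look-alikes. The box is at lower right with its spool behind. The crop confirms both white balls by colour and channel.

Run:
```python
from h import *
s=arm.snapshot("top")
full=lambda c:np.array([160+c[0]/2.2-.27,130+c[1]/2.2-.27])
g=cv2.cvtColor(s["color"],cv2.COLOR_RGB2GRAY)
B=[(533,270),(720,327),(684,453),(494,395)]
P=np.array([atz(s,full(c),.067)[:2] for c in B]);print("box corners",P.round(4),"c",P.mean(0).round(4))
print("edges",[np.linalg.norm(P[i]-P[i-3]).round(4) for i in range(4)])
yv=(P[0]-P[1])+(P[3]-P[2]); xv=(P[0]-P[3])+(P[1]-P[2]); print("ang y",np.degrees(np.arctan2(-yv[0],yv[1])),"ang x",np.degrees(np.arctan2(xv[1],xv[0])))
C0=[((308,382),(393,436),.045)];C1=[((325,210),(394,145),.045)]
for a,b,z in C0+C1:
    a=atz(s,full(a),z);b=atz(s,full(b),z);d=b-a;print("chan",a.round(3),b.round(3),np.linalg.norm(d).round(4),np.degrees(np.arctan2(d[1],d[0])).round(1))
h=cv2.cvtColor(s["color"],cv2.COLOR_RGB2HSV)
for c in [(330,438),(383,203)]:
    u,v=full(c); print("ball",atz(s,(u,v),.031).round(4))
    cv2.imwrite("pics/b%d.png"%c[0],cv2.resize(g[int(v)-22:int(v)+22,int(u)-22:int(u)+22],None,fx=8,fy=8))
```

```text
box corners [[ 0.6003 -0.159 ]
 [ 0.5455 -0.3196]
 [ 0.4383 -0.2813]
 [ 0.4933 -0.1208]] c [ 0.5194 -0.2202]
edges [np.float64(0.1697), np.float64(0.1138), np.float64(0.1697), np.float64(0.1137)]
ang y -18.86862593990702 ang x -19.658977499004337
chan [0.511 0.038 0.045] [ 0.462 -0.034  0.045] 0.0874 -123.9
chan [0.664 0.021 0.045] [ 0.722 -0.043  0.045] 0.0857 -47.4
ball [0.4628 0.0209 0.031 ]
ball [ 0.6721 -0.0312  0.031 ]
```

Call:
send_rows:
  series: [0, -17.9, -34.3, 0, 0, -17.9, -34.3, 0, 0, -17.9, -34.3, 0, 0, -17.9, -34.3, 0, 0, -17.9, -34.3, 0, 0, -17.9, -34.3, 0, 0, -17.9, -34.3, 0, 0, -17.9, -34.3, 0, 0, -17.9, -34.3, 0, 0, -17.9, -34.3, 0, 0, -17.9, -34.3, 0, 0, -17.9, -34.3, 0, 0, 0, 0, -0.111, 0, 0, 0, -0.111, 0, 0, 0, -0.111, 0, 0, 0, -0.111, 0, 0, 0, -0.111, 0, 0, 0, -0.111, 0, 0, 0, -0.111, 0, 0, 0, -0.111]
  gripper: -1
  newtons: 30

```text
time_s: 3.32
tcp_pos: [0.5189, -0.2202, 0.2313]
eef_rot: [[0.0, 0.947, -0.321], [-0.0, -0.321, -0.947], [-1.0, 0.0, -0.0]]
contact_force: [-0.3, -0.0, -0.3]
grip_width: 0.0001
```

Run:
```python
from h import *
st=arm.get_state();s=arm.snapshot("wrist")
print(st["time_s"],st["tcp_pos"],st["eef_rot"][:,1],st["joint_pos"],st["contact_force"],st["grip_width"])
im=np.ascontiguousarray(s["color"][:,:,::-1]).copy()
c=np.array([.5194,-.2202]);a=np.radians(-19.2);X=np.array([np.cos(a),np.sin(a)]);Y=np.array([-X[1],X[0]])
for x in(-.058,.058):
  for y in (-.086,.086):
    p=proj(s,[*(c+x*X+y*Y),.067],st);cv2.drawMarker(im,tuple(int(round(v)) for v in p),(0,0,255),0,12)
for x in(-.028,.028):
  for y in (-.056,0,.056):
    p=proj(s,[*(c+x*X+y*Y),.067],st);cv2.drawMarker(im,tuple(int(round(v)) for v in p),(0,255,0),0,10)
np.save("w1.npy",s["color"]);cv2.imwrite("pics/w1.png",im)
```

```text
3.3167 [ 0.51892519 -0.22022714  0.23133808] [ 9.47205536e-01 -3.20626996e-01  5.06393532e-05] [-4.01360200e-01  2.45060987e-01 -1.37899534e-01  1.18778573e+00
  9.46872016e-06  1.49582748e+00] [-0.33828665 -0.04929813 -0.30851725] 7.316591188823258e-05
```

View pics/w1.png

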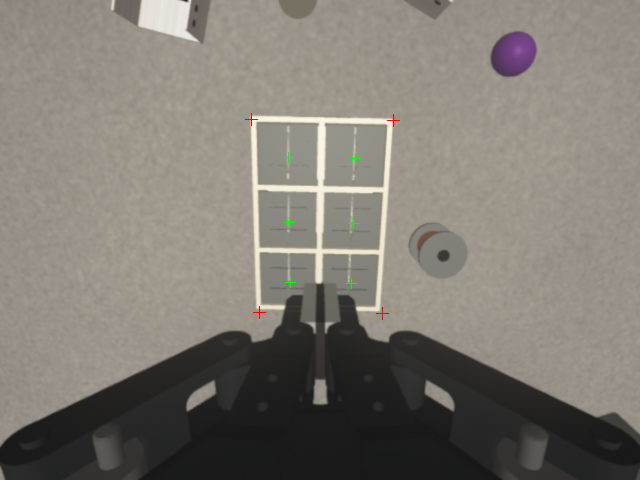

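The box outline and well centres projected from the top view land on the rim and flap seams in the wrist view to about 1–2 mm (rim corners at (251,119), (393,120), (382,313), (259,313)). I'll probe the +x middle well first.

Call:
send_rows:
  series: [0, 28, 0, 0, 35, 0, 0, 0, 40, 0, 0, 0, 40, 0, 0, 0, 30, 0, 0, 0, 11, 0, 0, 0, 0, 0, 0, 0, 4, 0, 0, 0, 4, 0, 0, 0, 4, 0, 0, 0, 4, 0, 0, 0, 4, 0, 0, 0, 4, 0, 0, 0, 3, 0, 0, 0, 0, 0, 0, 0]

```text
time_s: 4.62
tcp_pos: [0.5449, -0.2293, 0.0476]
eef_rot: [[-0.001, 0.945, -0.326], [0.0, -0.326, -0.945], [-1.0, -0.001, -0.0]]
contact_force: [0.4, 0.3, 0.0]
grip_width: -0.0001
```

Call:
send_rows:
  series: [2, 0, 0, 0, 2, 0, 0, 0]

```text
time_s: 4.78
tcp_pos: [0.5454, -0.2294, 0.0443]
eef_rot: [[0.0, 0.945, -0.326], [-0.0, -0.326, -0.945], [-1.0, 0.0, -0.0]]
contact_force: [-0.2, -0.1, 1.6]
grip_width: -0.0001
```

Call:
send_rows:
  series: [2, 0, 0, 0, 2, 0, 0, 0]

```text
time_s: 4.95
tcp_pos: [0.5468, -0.23, 0.0426]
eef_rot: [[0.003, 0.945, -0.326], [-0.001, -0.326, -0.945], [-1.0, 0.003, 0.0]]
contact_force: [-6.6, 2.5, 31.6]
grip_width: -0.0001
```

Well4 is full: contact at about 43 mm. Next is well5.

Call:
send_rows:
  series: [-35, 0, 0, 0, -10, 0, 0, 0, 0, 0, -28, 0, 0, 0, -28, 0, 15, 0, 0, 0, 8, 0, 0, 0, 8, 0, 0, 0, 4, 0, 0, 0, 3, 0, 0, 0, 3, 0, 0, 0, 3, 0, 0, 0, 0, 0, 0, 0]

```text
time_s: 5.95
tcp_pos: [0.5649, -0.1772, 0.0431]
eef_rot: [[0.003, 0.945, -0.327], [-0.0, -0.327, -0.945], [-1.0, 0.003, -0.0]]
contact_force: [-1.8, 1.8, 11.5]
grip_width: 0.0001
```

Well5 is full. Next is well2.

Call:
send_rows:
  series: [-35, 0, 0, 0, -9, 0, 0, 0, 0, -28, 0, 0, 0, -28, 0, 0, 15, 0, 0, 0, 8, 0, 0, 0, 8, 0, 0, 0, 4, 0, 0, 0, 3, 0, 0, 0, 3, 0, 0, 0, 3, 0, 0, 0, 0, 0, 0, 0]

```text
time_s: 6.95
tcp_pos: [0.5127, -0.1584, 0.0429]
eef_rot: [[0.003, 0.945, -0.326], [-0.0, -0.326, -0.945], [-1.0, 0.003, -0.001]]
contact_force: [-1.2, 2.6, 12.2]
grip_width: -0.0001
```

Well2 is full. Next is well1.

Call:
send_rows:
  series: [-35, 0, 0, 0, -9, 0, 0, 0, 0, 0, 28, 0, 0, 0, 28, 0, 15, 0, 0, 0, 8, 0, 0, 0, 8, 0, 0, 0, 4, 0, 0, 0, 3, 0, 0, 0, 3, 0, 0, 0, 3, 0, 0, 0, 0, 0, 0, 0]

```text
time_s: 7.95
tcp_pos: [0.4939, -0.2111, 0.043]
eef_rot: [[0.003, 0.946, -0.325], [-0.001, -0.325, -0.946], [-1.0, 0.003, -0.0]]
contact_force: [-2.4, 2.3, 13.3]
grip_width: -0.0001
```

Well1 is full, so well0 and well3 should be the empty ones. I'll check well0 directly.

Call:
send_rows:
  series: [-35, 0, 0, 0, -9, 0, 0, 0, 0, 0, 28, 0, 0, 0, 28, 0, 15, 0, 0, 0, 8, 0, 0, 0, 8, 0, 0, 0, 4, 0, 0, 0, 3, 0, 0, 0, 3, 0, 0, 0, 3, 0, 0, 0, 3, 0, 0, 0, 3, 0, 0, 0, 0, 0, 0, 0]

```text
time_s: 9.12
tcp_pos: [0.4741, -0.2635, 0.0348]
eef_rot: [[-0.0, 0.945, -0.326], [0.001, -0.326, -0.945], [-1.0, -0.001, -0.001]]
contact_force: [0.8, 1.6, -1.9]
grip_width: 0.0002
```

Well0 is empty: no contact down to 35 mm. Next is ball0.

Call:
send_rows:
  series: [-40, 0, 0, 0, -40, 0, 0, 0, -40, 0, 0, 0, -40, 0, 0, 0, 0, -12.9, -33.1, 0, 0, -12.9, -33.1, 0, 0, -12.9, -33.1, 0, 0, -12.9, -33.1, 0, 0, -12.9, -33.1, 0, 0, -12.9, -33.1, 0, 0, -12.9, -33.1, 0, 0, -12.9, -33.1, 0]

```text
time_s: 10.12
tcp_pos: [0.4627, 0.0213, 0.1956]
eef_rot: [[0.001, 0.945, -0.326], [-0.0, -0.326, -0.945], [-1.0, 0.001, 0.0]]
contact_force: [0.8, -0.4, 0.3]
grip_width: -0.0002
```

Call:
send_rows:
  series: [0, 0, 0, -0.119, 0, 0, 0, -0.119, 0, 0, 0, -0.119, 0, 0, 0, -0.119, 0, 0, 0, -0.119, 0, 0, 0, -0.119, 0, 0, 0, -0.119, 0, 0, 0, -0.119, 0, 0, 0, -0.119, 0, 0, 0, -0.119, 0, 0, 0, -0.119, 0, 0, 0, 0]
  gripper: 1

```text
time_s: 11.12
tcp_pos: [0.463, 0.0197, 0.1954]
eef_rot: [[0.0, 0.557, 0.83], [-0.0, 0.83, -0.557], [-1.0, -0.0, 0.0]]
contact_force: [-0.4, 0.1, -0.3]
grip_width: 0.0856
```

```bash
cat > chan.py <<'E'
from h import *
import sys
def look(n,b,ang):
    st=arm.get_state();s=arm.snapshot("wrist")
    print(st["time_s"],st["tcp_pos"].round(4),st["eef_rot"][:,1].round(3),st["joint_pos"][5].round(2),st["contact_force"].round(1))
    for r in arm.pinpoint("wrist",n)[:3]: print(n,round(r["conf"],2),np.round(r["location"]),atz(s,r["location"],.031,st).round(4))
    im=np.ascontiguousarray(s["color"][:,:,::-1]).copy()
    a=np.radians(ang);X=np.array([np.cos(a),np.sin(a)]);Y=np.array([-X[1],X[0]])
    M=lambda p,col:cv2.drawMarker(im,tuple(int(round(v)) for v in p),col,0,10)
    M(proj(s,[*b,.031],st),(0,0,255))
    for x in(-.045,.045):
      for y in(-.031,.031): M(proj(s,[*(b+x*X+y*Y),.045],st),(0,255,0))
    cv2.imwrite("pics/w_%s.png"%n,im)
E
python3 -c "
from chan import *
look('ball0_center',np.array([.463,.0205]),56.1)"
```

```text
11.1167 [0.463  0.0197 0.1954] [ 0.557  0.83  -0.   ] 0.63 [-0.4  0.1 -0.3]
ball0_center 0.61 [323. 220.] [0.4622 0.0233 0.031 ]
ball0_center 0.18 [188. 383.] [ 0.525  -0.1819  0.031 ]
```

View pics/w_ball0_center.png

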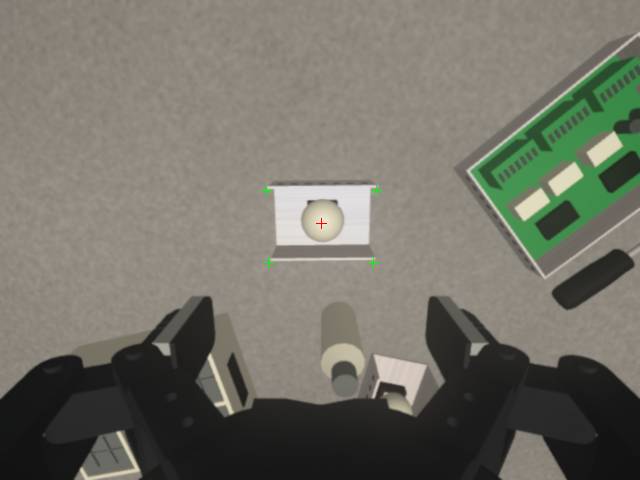

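The ball0 and channel overlay agrees to about 2 mm (ball at (322,220), mark at (321,223)). I'll nudge, descend and grip.

Call:
send_rows:
  series: [36, 2, -2, 0, 36, 0, 0, 0, 36, 0, 0, 0, 36, 0, 0, 0, 20, 0, 0, 0, 13, 0, 0, 0, 0, 0, 0, 0]

```text
time_s: 11.8
tcp_pos: [0.4597, 0.0224, 0.0156]
eef_rot: [[-0.005, 0.562, 0.827], [-0.0, 0.827, -0.562], [-1.0, -0.003, -0.004]]
contact_force: [-0.3, 0.1, 1.0]
grip_width: 0.0851
```

Call:
send_rows:
  series: [0, 0, 0, 0, 0, 0, 0, 0, 0, 0, 0, 0, 0, 0, 0, 0, 0, 0, 0, 0, 0, 0, 0, 0, 0, 0, 0, 0, 0, 0, 0, 0]
  gripper: -1
  newtons: 35

```text
time_s: 12.47
tcp_pos: [0.4636, 0.0225, 0.0197]
eef_rot: [[0.003, 0.56, 0.829], [-0.0, 0.829, -0.56], [-1.0, 0.001, 0.002]]
contact_force: [-1.2, -0.0, 6.0]
grip_width: 0.0363
```

Call:
send_rows:
  series: [-10, 0, 0, 0, -20, 0, 0, 0, -30, 0, 0, 0, -36, 0, 0, 0, -36, 0, 0, 0, -36, 0, 0, 0]

```text
time_s: 12.97
tcp_pos: [0.4619, 0.0227, 0.1891]
eef_rot: [[0.001, 0.56, 0.829], [0.0, 0.829, -0.56], [-1.0, 0.001, 0.001]]
contact_force: [1.6, -0.6, -0.3]
grip_width: 0.0359
```

Run:
```python
from h import *
s=arm.snapshot("wrist");st=arm.get_state();print(st["grip_width"],st["contact_force"])
cv2.imwrite("pics/g0.png",cv2.resize(np.ascontiguousarray(s["color"][180:460,180:460,::-1]),None,fx=2,fy=2))
```

```text
0.036057802500798236 [ 1.87630283 -0.57511186  5.33511745]
```

View pics/g0.png

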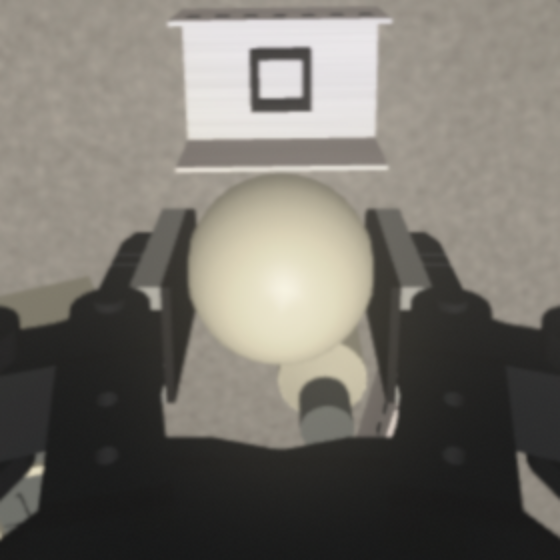

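Ball0 is held centred between the pads near the fingertips (crop centre (281,268), radius 92 px). The empty rest shows below it. I'll work out where it sits relative to the TCP.

Run:
```python
from h import *
from scipy.optimize import least_squares
s=arm.snapshot("wrist");st=arm.get_state()
M=np.array(s["mount"]);f,cx,cy,k1=K(s)
st2=dict(eef_rot=np.eye(3),tcp_pos=np.zeros(3))
L,R,T,B=[(180+x/2-.25,180+y/2-.25) for x,y in((189,266),(373,266),(281,174),(281,363))]
rs=[]
for p in(L,R,T,B):
    o,d=ray(s,p,st2); rs.append(d/np.linalg.norm(d))
r=least_squares(lambda c:[np.linalg.norm(np.cross(c-o,d))-.019 for d in rs],o+0.15*sum(rs)/4)
print("ball centre in tool mm",(r.x*1000).round(1),r.fun*1000, "tcp",st["tcp_pos"])
```

```text
ball centre in tool mm [-6.9 -0.1 -0. ] [-0.08686707 -0.08688819  0.08632785  0.08585245] tcp [0.4664001  0.02288258 0.19324478]
```

Call:
send_rows:
  series: [0, 0, 0, 0.119, 0, 0, 0, 0.119, 0, 0, 0, 0.119, 0, 0, 0, 0.119, 0, 0, 0, 0.119, 0, 0, 0, 0.119, 0, 0, 0, 0.119, 0, 0, 0, 0.119, 0, 0, 0, 0.119, 0, 0, 0, 0.119, 0, 0, 0, 0.119, 0, 0, 0, 0]

```text
time_s: 14.07
tcp_pos: [0.4621, 0.0227, 0.1865]
eef_rot: [[0.0, 0.944, -0.329], [0.0, -0.329, -0.944], [-1.0, 0.0, -0.0]]
contact_force: [-0.4, -1.1, -0.8]
grip_width: 0.0362
```

Call:
send_rows:
  series: [0, 6, 15, 0, 0, 13, 33, 0, 0, 13, 33, 0, 0, 13, 33, 0, 0, 13, 33, 0, 0, 13, 33, 0, 0, 13, 33, 0, 0, 13, 33, 0, 0, 9, 20.5, 0, 20, 0, 0, 0, 30, 0, 0, 0, 25, 0, 0, 0, 10, 0, 0, 0, 0, 0, 0, 0, 0, 0, 0, 0]

```text
time_s: 15.32
tcp_pos: [0.4756, -0.2637, 0.1016]
eef_rot: [[-0.001, 0.946, -0.324], [0.0, -0.324, -0.946], [-1.0, -0.001, -0.0]]
contact_force: [-1.2, -0.3, 0.0]
grip_width: 0.0361
```

Call:
send_rows:
  series: [8, 0, 0, 0, 6, 0, 0, 0, 5, 0, 0, 0, 4, 0, 0, 0, 3, 0, 0, 0, 0, 0, 0, 0, 0, 0, 0, 0]

```text
time_s: 15.9
tcp_pos: [0.4756, -0.2638, 0.0752]
eef_rot: [[-0.0, 0.945, -0.326], [0.0, -0.326, -0.945], [-1.0, -0.0, -0.0]]
contact_force: [0.6, 0.5, -0.9]
grip_width: 0.0358
```

Call:
send_rows:
  series: [2, 0, 0, 0, 2, 0, 0, 0, 0, 0, 0, 0]

```text
time_s: 16.15
tcp_pos: [0.4757, -0.2638, 0.0711]
eef_rot: [[-0.0, 0.945, -0.326], [0.0, -0.326, -0.945], [-1.0, -0.0, -0.0]]
contact_force: [-0.5, 0.7, 0.2]
grip_width: 0.0361
```

Call:
send_rows:
  series: [2, 0, 0, 0, 0, 0, 0, 0, 0, 0, 0, 0]

```text
time_s: 16.4
tcp_pos: [0.4757, -0.2638, 0.0692]
eef_rot: [[-0.0, 0.945, -0.326], [0.0, -0.326, -0.945], [-1.0, -0.0, -0.0]]
contact_force: [-0.1, -0.2, 0.3]
grip_width: 0.0357
```

Call:
send_rows:
  series: [0, 0, 0, 0, 0, 0, 0, 0, 0, 0, 0, 0, 0, 0, 0, 0, 0, 0, 0, 0, 0, 0, 0, 0]
  gripper: 0.6

```text
time_s: 16.9
tcp_pos: [0.4757, -0.2639, 0.0693]
eef_rot: [[0.0, 0.945, -0.326], [-0.0, -0.326, -0.945], [-1.0, 0.0, 0.0]]
contact_force: [-0.8, 0.3, 0.4]
grip_width: 0.0686
```

Run:
```python
from h import *
s=arm.snapshot("wrist");st=arm.get_state();print(st["grip_width"],st["contact_force"],st["tcp_pos"])
cv2.imwrite("pics/p0.png",np.ascontiguousarray(s["color"][100:460,120:520,::-1]))
```

```text
0.0681152330449341 [ 0.10694312  0.64903679 -0.08401172] [ 0.47573306 -0.26384876  0.0693165 ]
```

View pics/p0.png

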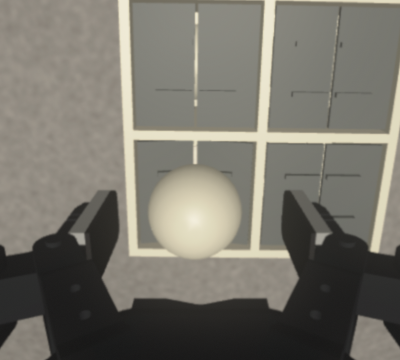

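Ball0 rests on well0's flaps, at crop (195,212) and clear of the pads. I'll rise, close the fingers and push it through.

Call:
send_rows:
  series: [-15, 0, 0, 0, -25, 0, 0, 0, -20, 0, 0, 0]

```text
time_s: 17.2
tcp_pos: [0.4754, -0.2637, 0.13]
eef_rot: [[-0.001, 0.945, -0.326], [0.0, -0.326, -0.945], [-1.0, -0.001, -0.0]]
contact_force: [0.8, -1.3, -0.6]
grip_width: 0.0684
```

Call:
send_rows:
  series: [0, -1, 0, 0, 0, 0, 0, 0, 0, 0, 0, 0, 0, 0, 0, 0, 0, 0, 0, 0, 0, 0, 0, 0, 0, 0, 0, 0, 10, 0, 0, 0, 10, 0, 0, 0, 4, 0, 0, 0, 4, 0, 0, 0, 4, 0, 0, 0, 0, 0, 0, 0]
  gripper: -1

```text
time_s: 18.28
tcp_pos: [0.4742, -0.2632, 0.0962]
eef_rot: [[-0.001, 0.945, -0.326], [0.001, -0.326, -0.945], [-1.0, -0.001, -0.0]]
contact_force: [-0.7, 0.7, -0.1]
grip_width: -0.0001
```

Call:
send_rows:
  series: [3, 0, 0, 0, 3, 0, 0, 0, 3, 0, 0, 0, 3, 0, 0, 0]

```text
time_s: 18.62
tcp_pos: [0.475, -0.2637, 0.0853]
eef_rot: [[0.0, 0.945, -0.326], [-0.0, -0.326, -0.945], [-1.0, 0.001, 0.0]]
contact_force: [0.1, 1.6, 1.6]
grip_width: -0.0002
```

Call:
send_rows:
  series: [3, 0, 0, 0, 3, 0, 0, 0, 3, 0, 0, 0, 3, 0, 0, 0]

```text
time_s: 18.95
tcp_pos: [0.4748, -0.2635, 0.073]
eef_rot: [[-0.0, 0.945, -0.326], [0.0, -0.326, -0.945], [-1.0, -0.0, -0.0]]
contact_force: [0.3, -0.9, 1.0]
grip_width: -0.0001
```

Call:
send_rows:
  series: [3, 0, 0, 0, 3, 0, 0, 0, 3, 0, 0, 0]

```text
time_s: 19.2
tcp_pos: [0.4747, -0.2635, 0.0639]
eef_rot: [[-0.0, 0.945, -0.326], [0.0, -0.326, -0.945], [-1.0, -0.0, -0.0]]
contact_force: [-0.4, -0.7, 0.6]
grip_width: 0.0001
```

Call:
send_rows:
  series: [3, 0, 0, 0, 3, 0, 0, 0, 3, 0, 0, 0, 3, 0, 0, 0, 3, 0, 0, 0, 3, 0, 0, 0, 3, 0, 0, 0, 0, 0, 0, 0]

```text
time_s: 19.87
tcp_pos: [0.4751, -0.2637, 0.0434]
eef_rot: [[0.001, 0.945, -0.326], [-0.0, -0.326, -0.945], [-1.0, 0.001, 0.0]]
contact_force: [-0.3, 0.4, 4.7]
grip_width: 0.0
```

Ball0 is home: contact at 43.4 mm, the same as in the full wells. Next is ball1.

Call:
send_rows:
  series: [-40, 0, 0, 0, -40, 0, 0, 0, -40, 0, 0, 0, -34, 0, 0, 0, 0, 13.8, -35.5, 0, 0, 13.8, -35.5, 0, 0, 13.8, -35.5, 0, 0, 13.8, -35.5, 0, 0, 13.8, -35.5, 0, 0, 13.8, -35.5, 0, 0, 13.8, -35.5, 0, 0, 13.8, -35.5, 0]

```text
time_s: 20.87
tcp_pos: [0.6726, -0.0294, 0.1969]
eef_rot: [[-0.0, 0.945, -0.326], [-0.0, -0.326, -0.945], [-1.0, -0.0, 0.0]]
contact_force: [1.2, -0.2, 0.3]
grip_width: -0.0002
```

Call:
send_rows:
  series: [0, 0, 0, 0.099, 0, 0, 0, 0.099, 0, 0, 0, 0.099, 0, 0, 0, 0.099, 0, 0, 0, 0.099, 0, 0, 0, 0, 0, 0, 0, 0, 0, 0, 0, 0]
  gripper: 1

```text
time_s: 21.53
tcp_pos: [0.6716, -0.0311, 0.1971]
eef_rot: [[-0.0, 0.679, -0.734], [0.0, -0.734, -0.679], [-1.0, -0.0, 0.0]]
contact_force: [0.6, -0.2, 0.7]
grip_width: 0.0851
```

```bash
python3 -c "
from chan import *
look('ball1_center',np.array([.6721,-.0312]),-47.4)"
```

```text
21.5333 [ 0.6716 -0.0311  0.1971] [ 0.679 -0.734 -0.   ] 2.35 [ 0.6 -0.2  0.7]
ball1_center 0.94 [317. 220.] [ 0.6707 -0.0277  0.031 ]
ball1_center 0.86 [418. 147.] [ 0.7743 -0.0474  0.031 ]
ball1_center 0.58 [451. 249.] [ 0.7329 -0.1344  0.031 ]
```

View pics/w_ball1_center.png

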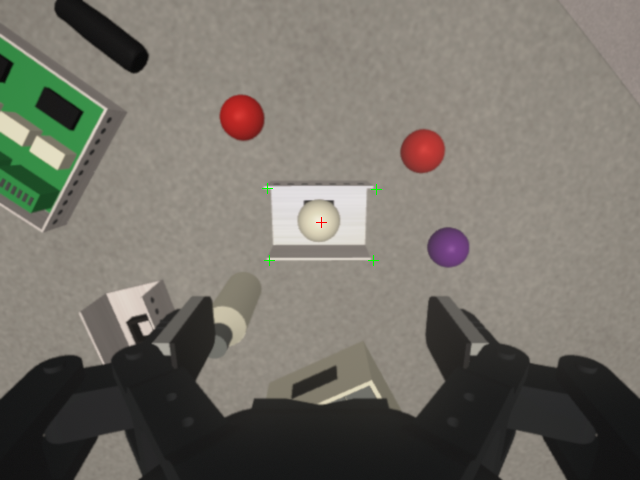

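The white ball sits at (319,220), in the channel. The reds at (242,117) and (422,151) and the purple at (448,247) are not it. I'll grip.

Call:
send_rows:
  series: [36, -2, -2, 0, 36, 0, 0, 0, 36, 0, 0, 0, 36, 0, 0, 0, 20, 0, 0, 0, 15, 0, 0, 0, 0, 0, 0, 0, 0, 0, 0, 0]

```text
time_s: 22.3
tcp_pos: [0.6711, -0.0282, 0.0176]
eef_rot: [[-0.002, 0.678, -0.735], [0.0, -0.735, -0.678], [-1.0, -0.001, 0.001]]
contact_force: [1.2, 0.1, 1.3]
grip_width: 0.0858
```

Call:
send_rows:
  series: [0, 0, 0, 0, 0, 0, 0, 0, 0, 0, 0, 0, 0, 0, 0, 0, 0, 0, 0, 0, 0, 0, 0, 0, 0, 0, 0, 0, 0, 0, 0, 0]
  gripper: -1

```text
time_s: 22.97
tcp_pos: [0.6728, -0.0282, 0.0195]
eef_rot: [[0.002, 0.677, -0.736], [-0.0, -0.736, -0.677], [-1.0, 0.001, -0.001]]
contact_force: [-0.3, 0.4, 6.9]
grip_width: 0.0359
```

Call:
send_rows:
  series: [-10, 0, 0, 0, -20, 0, 0, 0, -30, 0, 0, 0, -36, 0, 0, 0, -36, 0, 0, 0, -36, 0, 0, 0, 0, 0, 0, -0.099, 0, 0, 0, -0.099, 0, 0, 0, -0.099, 0, 0, 0, -0.099, 0, 0, 0, -0.099, 0, 0, 0, 0]

```text
time_s: 23.97
tcp_pos: [0.6715, -0.0282, 0.1866]
eef_rot: [[-0.0, 0.946, -0.324], [0.0, -0.324, -0.946], [-1.0, -0.0, 0.0]]
contact_force: [0.1, 0.8, -0.7]
grip_width: 0.0359
```

Same grip as before (35.9 mm). Carrying it to well3.

Call:
send_rows:
  series: [0, -3, 15, 0, 0, -6.3, 33.5, 0, 0, -6.3, 33.5, 0, 0, -6.3, 33.5, 0, 0, -6.3, 33.5, 0, 0, -6.3, 33.5, 0, 0, -6.3, 33.5, 0, 0, -6.3, 33.5, 0, 0, -4, 22, 0, 0, -3, 15.6, 0, 20, 0, 0, 0, 30, 0, 0, 0, 25, 0, 0, 0, 10, 0, 0, 0, 0, 0, 0, 0, 0, 0, 0, 0]

```text
time_s: 25.3
tcp_pos: [0.5267, -0.2821, 0.1016]
eef_rot: [[-0.001, 0.945, -0.327], [0.0, -0.327, -0.945], [-1.0, -0.001, 0.0]]
contact_force: [0.6, -0.4, -0.5]
grip_width: 0.0361
```

Call:
send_rows:
  series: [8, 0, 0, 0, 6, 0, 0, 0, 5, 0, 0, 0, 4, 0, 0, 0, 3, 0, 0, 0, 2, 0, 0, 0, 2, 0, 0, 0, 2, 0, 0, 0, 0, 0, 0, 0, 0, 0, 0, 0]

```text
time_s: 26.13
tcp_pos: [0.5271, -0.282, 0.0693]
eef_rot: [[0.0, 0.945, -0.326], [0.0, -0.326, -0.945], [-1.0, 0.0, -0.0]]
contact_force: [0.6, -0.5, -0.8]
grip_width: 0.0356
```

Call:
send_rows:
  series: [0, 0, 0, 0, 0, 0, 0, 0, 0, 0, 0, 0, 0, 0, 0, 0, 0, 0, 0, 0, 0, 0, 0, 0]
  gripper: 0.6

```text
time_s: 26.63
tcp_pos: [0.5271, -0.282, 0.0693]
eef_rot: [[0.0, 0.945, -0.326], [-0.0, -0.326, -0.945], [-1.0, 0.0, 0.0]]
contact_force: [-0.1, -0.2, -0.9]
grip_width: 0.0682
```

Run:
```python
from h import *
s=arm.snapshot("wrist");st=arm.get_state();print(st["grip_width"],st["contact_force"],st["tcp_pos"])
cv2.imwrite("pics/p1.png",np.ascontiguousarray(s["color"][100:460,120:520,::-1]))
```

```text
0.06836445902316338 [ 0.70818712  0.82973923 -0.72815723] [ 0.52716815 -0.28199902  0.06936943]
```

View pics/p1.png

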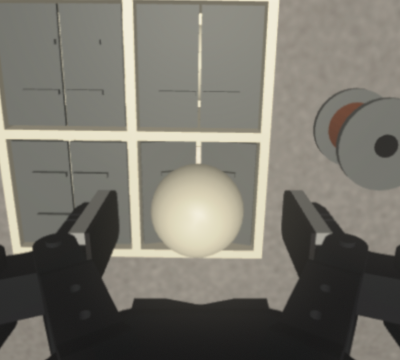

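Ball1 sits on well3's flaps at (197,211), free of the pads. The spool is undisturbed and well0's flaps are shut. Pushing it through the same way.

Call:
send_rows:
  series: [-15, 0, 0, 0, -25, 0, 0, 0, -20, 0, 0, 0]

```text
time_s: 26.93
tcp_pos: [0.5268, -0.2818, 0.1299]
eef_rot: [[-0.001, 0.945, -0.326], [0.0, -0.326, -0.945], [-1.0, -0.001, -0.0]]
contact_force: [1.1, -1.8, 0.5]
grip_width: 0.0683
```

Call:
send_rows:
  series: [0, 0, 0, 0, 0, 0, 0, 0, 0, 0, 0, 0, 0, 0, 0, 0, 0, 0, 0, 0, 0, 0, 0, 0, 0, 0, 0, 0, 10, 0, 0, 0, 10, 0, 0, 0, 4, 0, 0, 0, 4, 0, 0, 0, 4, 0, 0, 0, 0, 0, 0, 0]
  gripper: -1

```text
time_s: 28.02
tcp_pos: [0.5265, -0.2817, 0.0962]
eef_rot: [[-0.001, 0.945, -0.326], [0.001, -0.326, -0.945], [-1.0, -0.002, -0.0]]
contact_force: [0.8, 0.5, 0.3]
grip_width: 0.0002
```

Call:
send_rows:
  series: [3, 0, 0, 0, 3, 0, 0, 0, 3, 0, 0, 0, 3, 0, 0, 0]

```text
time_s: 28.35
tcp_pos: [0.5273, -0.2821, 0.0853]
eef_rot: [[0.0, 0.945, -0.326], [-0.0, -0.326, -0.945], [-1.0, 0.001, 0.0]]
contact_force: [-0.5, 0.3, -0.2]
grip_width: -0.0001
```

Call:
send_rows:
  series: [3, 0, 0, 0, 3, 0, 0, 0, 3, 0, 0, 0, 3, 0, 0, 0, 3, 0, 0, 0, 3, 0, 0, 0, 3, 0, 0, 0]

```text
time_s: 28.93
tcp_pos: [0.527, -0.2819, 0.0639]
eef_rot: [[-0.0, 0.945, -0.326], [0.0, -0.326, -0.945], [-1.0, -0.0, -0.0]]
contact_force: [-0.8, 0.1, -0.2]
grip_width: -0.0003
```

Call:
send_rows:
  series: [3, 0, 0, 0, 3, 0, 0, 0, 3, 0, 0, 0, 3, 0, 0, 0, 3, 0, 0, 0, 3, 0, 0, 0, 3, 0, 0, 0, 0, 0, 0, 0]

```text
time_s: 29.6
tcp_pos: [0.5274, -0.2822, 0.0435]
eef_rot: [[0.001, 0.945, -0.326], [-0.0, -0.326, -0.945], [-1.0, 0.001, 0.0]]
contact_force: [-1.0, 0.4, 4.3]
grip_width: -0.0002
```

Ball1 is home too: contact at 43.5 mm. I'll retreat and check.

Call:
send_rows:
  series: [-40, 0, 0, 0, -40, 0, 0, 0, -40, 0, 0, 0, -34, 0, 0, 0, -30, 0, 20, 0, 0, 0, 40, 0, 0, 0, 40, 0, 0, 0, 0, 0, 0, 0, 0, 0]

```text
time_s: 30.35
tcp_pos: [0.4936, -0.3782, 0.2269]
eef_rot: [[-0.0, 0.944, -0.329], [0.0, -0.329, -0.944], [-1.0, -0.0, -0.0]]
contact_force: [0.1, -0.3, 0.4]
grip_width: 0.0
```

Run:
```python
from h import *
s=arm.snapshot("top");print(arm.get_state()["time_s"])
o=cv2.imread("pics/top1.png");n=np.ascontiguousarray(s["color"][:,:,::-1])
a=np.vstack([o[130:380,160:520],n[130:380,160:520]]) 
cv2.imwrite("pics/top2.png",cv2.resize(n[130:380,160:520],None,fx=2.2,fy=2.2,interpolation=cv2.INTER_CUBIC))
d=cv2.absdiff(o,n).max(2)
for nm,(u,v) in dict(bottle=(334,275),spool=(468,243),driver=(215,232)).items(): print(nm,d[v-12:v+12,u-12:u+12].mean().round(1),d[v-12:v+12,u-12:u+12].max())
```

```text
30.4
bottle 0.9 2
spool 0.9 4
driver 1.6 6
```

View pics/top2.png

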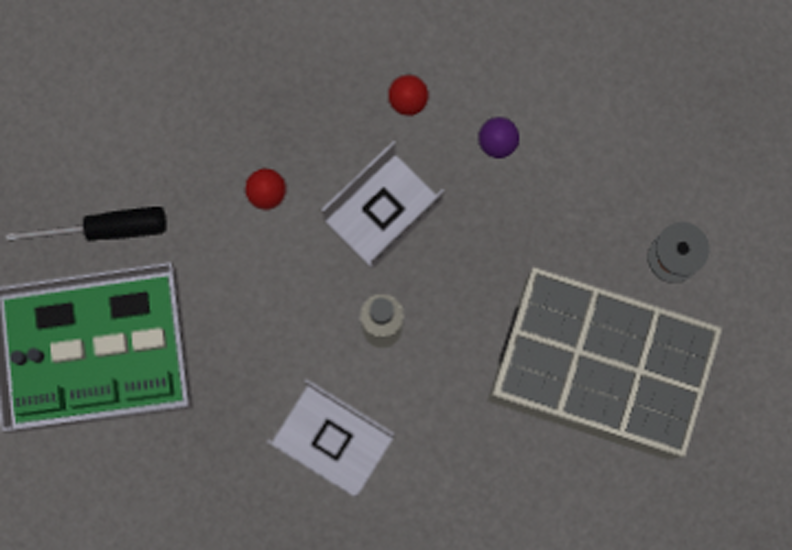

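Both rests are empty, all six flap pairs are shut (box at crop (533,270)–(684,453)), and the bystanders look unchanged. Handing in.

```bash
python3 -c "
from cell import arm
print(arm.job_done())"
```

```text
the job is handed in; nothing more can be done
None
```

Both trackballs are in the flap box: ball0 in well0 and ball1 in well3. I handed the job in at about 30 s of the 72 s allowed.

**Finding the empty wells:** Before touching either ball, I felt down through the flaps of five wells.
- **Full:** wells 1, 2, 4 and 5 each met a stored ball at about 43 mm.
- **Empty:** well0 met nothing down to 35 mm. I took well3 as empty by elimination and did not probe it.

**Loading:** I set each ball on the flaps, let go, and pushed it down with shut fingers.

**Last checks:**
- After each push the fingers met the ball's top at about 43.5 mm with 4–5 N, which matches the stored balls (44 mm expected).
- The final top picture shows both rests empty and all six flap pairs shut. Bottle, spool and screwdriver are unchanged against the first picture.

**What was off:**
- The grip read 36 mm on the 38 mm balls. A wrist picture showed ball0 held firmly near the fingertips; I did not check ball1 that way, but it gave the same reading.
- The highest force I read on the box was 32 N, on the first probe, against the 60 N limit.
- Force was only read at the end of each move, so peaks in between were not seen. Ball speed was not measured at all.

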